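# Latch the lamp unit's hatch

### The arm

A 6-joint arm with a two-finger parallel gripper is mounted at the origin on the work surface. World frame = base frame: x ahead of the robot, y to its left, z up, the work surface at z = 0. Lengths are in mm, angles in rad, forces in N, time in s.
With the tool pointing down it reaches from about 300 to 775 mm from the base axis. Payload 14.6 kg.
Tool frame: the origin (TCP) lies midway between the tips of the shut fingers; the grasp point (between the pads) lies 19 mm behind it (manip.hold_point_z is the distance from the TCP to the grasp point, in mm); z points along the fingers, y is the direction in which the jaws open and shut (so a half turn about z gives the same grasp; the last joint's range is limited). The gripper opens to 94 mm and grips with 3 to 60 N. Pads are 16 mm wide; open, the fingers measure 119 mm over their backs; the gripper's body (75 mm by 177 mm) begins 78 mm behind the grasp point.
Start: joints at [-1.333, 0.3, 1.521, -0, 1.321, -0.067], TCP at [165.049, -524.641, 205.446] pointing down, gripper open.
Joint ranges: [-3.03, 3.03], [-0.79, 2.21], [0.23, 2.52], [-1.04, 4.18], [0, 3.07], [-2.55, 2.55]. Speed limits (rad/s): [2.22, 2.22, 2.57, 3.14, 3.14, 3.14].

### API

Orientations are given as [roll, pitch, yaw] about the fixed x, y, z axes, in that order (R = Rz(yaw) Ry(pitch) Rx(roll)).
In Python, from cell import manip gives the robot as it stands.
- The arm moves only by the shell command python3 -m crank 'ROWS' [OPENING] [FORCE]. ROWS is JSON, a list of rows, each an object with "offset": the shift along the world's x, y, z in m, a list of three; "spin": the turn about the world's z in degrees. In form: [{"offset": [dx, dy, dz], "spin": spin}, ...]. A call has exactly 8 rows; each row is the pose to reach, as a shift and turn from the pose measured when the call began; what a row does not reach only later rows make up. A row lasts 1/12 s, in which the tool goes at most 41.7 mm and 7.16 degrees, less where a joint would pass 70% of its speed; a pose out of reach is approached as far as the arm can. A call with a gripper value outside its range is refused whole. OPENING is the opening, from 0 (shut) to 1 (fully open), set as the call begins (- or left out, the last holds). The fingers move at their own pace and stop on an object; FORCE is the grip in N (left out, the last holds). Time passes only in rows, so rows that repeat a pose let the fingers close, or fill a call up. It gives the time, the measured TCP pose, the force and the opening at its end, in the units of the state.
- manip.read_state(): the state, without advancing time (a new reading comes with each control period).
- manip.camera(name): name is "scene" or "top"; returns a dict with "pixels" (480x640x3 uint8, red, green, blue), "fx", "fy", "cx", "cy" (pixels), "k1" (the pictures are not rectified: a ray, as slopes to the right and down, at radius r is drawn at 1 + k1 r^2 times it, then the intrinsics apply), "extrinsics" (4x4, takes a point from world to camera coordinates). Camera axes: x right, y down, z forward; pixel columns grow to the right and rows downward; lengths in mm; the calibration is good to about 2 mm. A picture is of the moment at which its call begins. There is no depth.
- manip.sign_off(): hands the job in, once; it reports no verdict.
Trained networks look in a picture, given as the dict that the camera call returned (one of the last four; its "shot" number tells which), for a name from the list of things; names that differ only in an ending like _2 or _b are one class to them, and where a whole thing is asked for, a point or a joint stands for the part that bears it (a point fixed in the world has none). Each returns a list of dicts, best first, with "conf" (0 to 1); they miss things now and then, are a little off and sometimes report something else, mostly with a low value. They report only what shows in the picture. A call takes as long as a camera call.
- manip.search_frame(picture, name): "location" ([x, y, z] in mm, in world coordinates, good to about 4 mm: the middle of the surface that is visible of it).
- manip.masks_of(picture, name): "mask" (480x640 bool, what is visible of it).
The state is a dict: "clock": time; "joints": joint angles; "qd": joint speeds; "effort": joint torques, N m; "eef_pos": TCP position; "eef_rot": TCP orientation; "wrist_force": force on the tool from outside, world axes, zero at the start; "moment": the same for the moment, N m; "finger_gap": finger opening in mm.
Only numpy, scipy, OpenCV 4.12 (cv2) and the standard library are available. Lean on these libraries where they do the work, as an engineer would, in place of code of your own. Each camera call takes 0.05 s, during which the arm holds its last target. There are 200 camera calls.

### The job

Two grey microscope lamp units stand on the bench, each with a hatch in its top that is held by a red wing knob. On one of them the knob has been left unlatched, its white end pointing more along the near edge of the hatch than at it: turn that knob clockwise, seen from above, to its stop, so that its tongue swings under the frame and the white end points straight across the hatch's edge at the frame. Keep its hatch shut, leave the other unit's knob latched, and let go.

Things in the scene. Friction and masses are not known exactly. Their poses are not given: they have to be found in the camera images.
- wing_a (a joint): Angle of wing knob A. 0: white end and hidden tongue point along the hatch's near edge (open); grows clockwise seen from above; 1.57: they point square across the edge, tongue under the frame (latched). Stops at 0 and 1.6. Friction 0.06 N m, no spring: stays where left. Unlatched is below 0.6. Tongue reaches 44 mm from the axis.
- wing_a_grip (a point): Grip point on knob A's turning axis, 30 mm above the hatch, 130 mm above the bench. Red upright wing plate 66 mm long, 10 mm thick, top 10 mm above this point, foot 24 mm below it on a steel washer (radius 16, 6 high); nothing else stands up on the hatch. Turns with the knob: z up along its axis, x along the wing to its white end and tongue.
- wing_b (a joint): Angle of wing knob B, same make and meaning as wing_a. One of the two knobs starts unlatched, the other latched (above 1.4).
- wing_b_grip (a point): Same point on knob B, same make and axes. Both units: fixed grey box 200 x 200 x 100 mm; in its top a dark hatch 137 x 140 mm, hinged on the far side, shut by its own weight (0.25 kg); the knob's axis is 24 mm inside the hatch's near edge, 55 mm inside the box's.

How it is judged:
By the outcome, as a careful person would: the job done as asked, in the order asked, and still so for the second after the job is handed in, with the robot touching nothing.
It also fails if it takes over 29 s, if anything falls off the work surface, if the arm or the gripper's body presses on something with over 40 N, if the wrist force passes 120 N, or if a joint passes its speed limit or range.

## Working session

There is one attempt and no reset: what is moved stays moved. The work goes in short steps, Python scripts to look and compute and a shell command to move; the robot and the scene stay as the last step left them, time stands still between calls to the robot, and variables do not carry over. Pictures are saved under pics/ and viewed, about 8 in all and at most 12, crops included, and the job is handed in when it is done.

```bash
mkdir -p pics; cat > h.py <<'E'
import numpy as np, cv2
from cell import manip
def ray(c,u,v):
    x=np.array([(u-c['cx'])/c['fx'],(v-c['cy'])/c['fy']]);s=x.copy()
    for _ in range(20): s=x/(1+c['k1']*(s@s))
    E=np.array(c['extrinsics']);R=E[:3,:3];return -R.T@E[:3,3],R.T@np.array([*s,1])
def atz(c,u,v,z):
    o,d=ray(c,u,v);return o+d*(z-o[2])/d[2]
E
python3 - <<'E'
from h import *
s=manip.read_state();print(s['eef_pos'],s['eef_rot'],s['finger_gap'],s['clock'],manip.hold_point_z)
for n in('top','scene'):
    c=manip.camera(n);cv2.imwrite(f'pics/{n}0.png',c['pixels'][:,:,::-1])
    for k in('wing_a','wing_a_grip'):
        for d in manip.search_frame(c,k):print(n,k,np.round(d['location']),round(d['conf'],2))
    for d in manip.masks_of(c,'wing_a_grip'):
        v,u=np.nonzero(d['mask']);print(d['conf'],len(u),u.mean(),v.mean())
E
```

```text
[ 164.99301059 -524.39106451  204.89230815] [-3.14044969e+00 -4.63561611e-05  3.04838826e-01] 94.0901737219088 0.0 18.8
top wing_a [ 647. -156.  132.] 0.86
top wing_a [647. 214. 133.] 0.78
top wing_a_grip [ 642. -157.  132.] 0.6
0.77 377 419.7320954907162 200.6790450928382
scene wing_a [651. 224. 129.] 0.86
scene wing_a [ 646. -153.  131.] 0.73
scene wing_a_grip [ 652. -158.  132.] 0.78
0.67 311 232.18971061093248 220.7363344051447
```

View pics/top0.png

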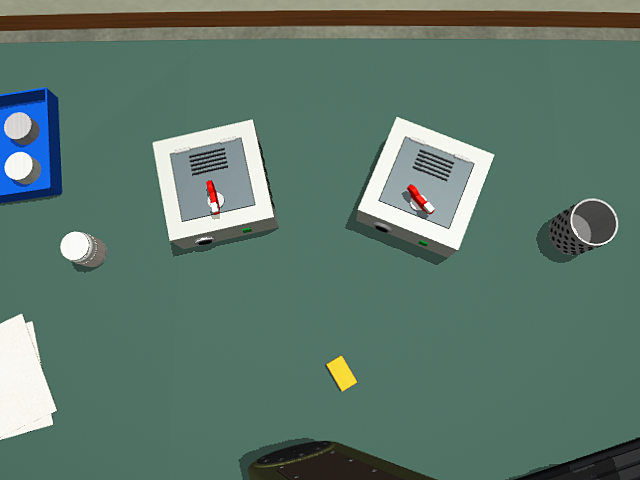

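View pics/scene0.png

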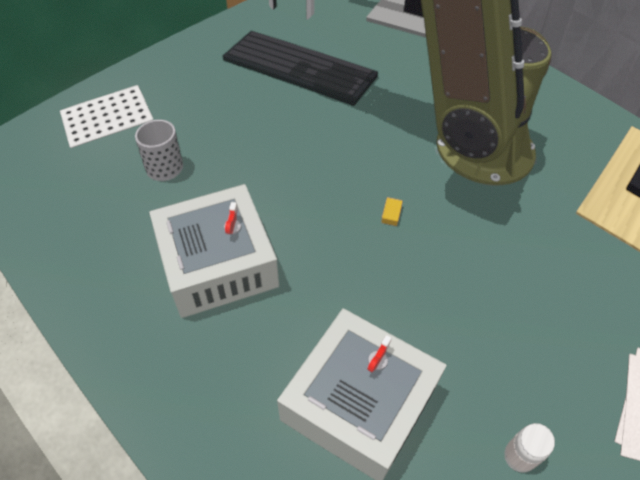

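The top view shows the right unit (knob near 420,200) unlatched: its white end, at (430,208), points about 20° off the hatch's near edge. The left knob (213,198) is square across its edge, so it's latched. Next I'll measure the right unit.

```bash
python3 - <<'E'
from h import *
c=manip.camera('top');p=c['pixels']
big=cv2.resize(p[100:270,340:510,::-1],(595,595),interpolation=cv2.INTER_CUBIC);cv2.imwrite('pics/crop1.png',big)
for n,P in dict(c1=(397,118),c2=(494,155),c3=(460,250)).items(): print(n,atz(c,*P,100))
for n in('top','scene'):
  c=manip.camera(n);p=c['pixels'].astype(int)
  for d in manip.masks_of(c,'wing_a_grip')+manip.masks_of(c,'wing_a'):
    v,u=np.nonzero(d['mask']);
    if n=='top' and u.mean()<300 or n=='scene' and u.mean()>300: continue
    w=np.array([atz(c,a,b,130)[:2] for a,b in zip(u,v)]);m=w.mean(0);e=np.linalg.svd(w-m)[2][0]
    print(n,len(u),m,np.degrees(np.arctan2(e[1],e[0])),np.ptp((w-m)@e))
    print(cv2.minAreaRect(w.astype(np.float32)))
  r=(p[...,0]>150)&(p[...,1]<70);r[:, :300]&=(n=='scene');r[:,300:]&=(n=='top')
  v,u=np.nonzero(r);print('red',len(u),u.mean(),v.mean(),atz(c,u.mean(),v.mean(),132))
E
```

```text
c1 [ 816.82733942 -126.33909686  100.        ]
c2 [ 742.32037578 -310.28949364  100.        ]
c3 [ 558.11323253 -238.12255317  100.        ]
top 396 [ 645.04652347 -159.33529058] -144.98168188278066 64.72396117429587
((643.8870239257812, -156.4680633544922), (64.57164001464844, 29.90632438659668), 37.31529235839844)
top 394 [ 644.8744021  -159.11699455] -144.50660134610592 62.73602346179794
((643.8147583007812, -156.6256103515625), (62.70396423339844, 31.22646141052246), 34.194374084472656)
red 120 417.14166666666665 194.7 [ 654.53861663 -156.73075762  132.        ]
scene 330 [ 651.62787517 -152.38328827] 48.13037195238323 75.18117341133097
((647.7079467773438, -157.14797973632812), (75.30661010742188, 28.025312423706055), 51.85485076904297)
red 84 229.96428571428572 221.64285714285714 [ 657.20339374 -152.28891095  132.        ]
```

View pics/crop1.png

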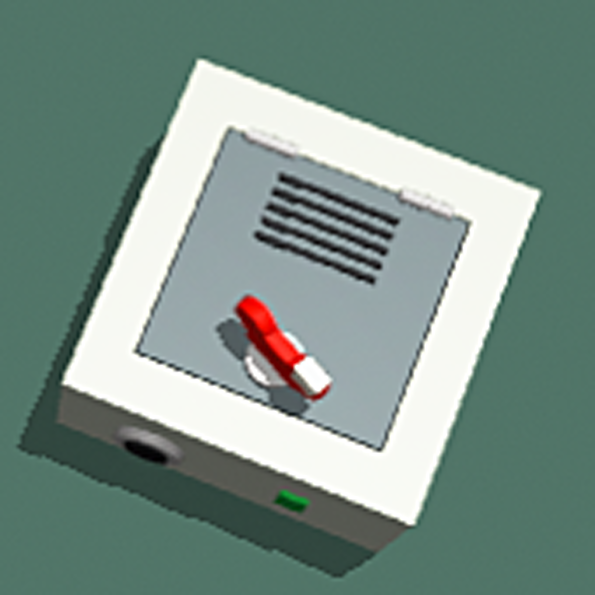

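The crop shows the wing running from its red end at about (248,303) to its white end at about (316,377), with the washer centred near (272,362). The hatch's near edge runs (137,352) to (383,450).

```bash
python3 - <<'E'
from h import *
c=manip.camera('top')
f=lambda u,v,z:atz(c,340+u/3.5-.35,100+v/3.5-.35,z)[:2].round(1)
a,b=f(248,303,140),f(316,373,140);print('wing top',a,b,(a+b)/2,np.linalg.norm(b-a),np.degrees(np.arctan2(*(b-a)[::-1])))
print('washer',f(272,362,105))
p,q=f(137,352,100),f(383,450,100);d=q-p;print('edge',p,q,np.linalg.norm(d),np.degrees(np.arctan2(d[1],d[0])))
n=np.array([-d[1],d[0]])/np.linalg.norm(d);print((p+q)/2-24*n*np.sign(n[0])*-1)
print('cam',-c['extrinsics'][:3,:3].T@c['extrinsics'][:3,3])
E
```

```text
wing top [ 668.2 -143.9] [ 631. -178.] [ 649.6  -160.95] 50.46434384790912 -137.4895529219992
washer [ 645.7 -160.8]
edge [652.2 -89.3] [ 599.1 -219.3] 140.426528832696 -112.2181262686967
[ 647.86802409 -163.3752083 ]
cam [ 388.17449404  -11.06645895 1113.36106436]
```

```bash
python3 -m crank '[{"offset":[0.03,0.022,0],"spin":1.5},{"offset":[0.06,0.045,0],"spin":3},{"offset":[0.09,0.068,0],"spin":4.5},{"offset":[0.12,0.09,0],"spin":6},{"offset":[0.15,0.113,0],"spin":7.5},{"offset":[0.18,0.136,0],"spin":9},{"offset":[0.21,0.158,0],"spin":10.5},{"offset":[0.24,0.18,0],"spin":12}]' 1 15
python3 -m crank '[{"offset":[0.03,0.022,0],"spin":1.5},{"offset":[0.06,0.045,0],"spin":3},{"offset":[0.09,0.068,0],"spin":4.5},{"offset":[0.12,0.09,0],"spin":6},{"offset":[0.15,0.113,0],"spin":7.5},{"offset":[0.18,0.136,0],"spin":9},{"offset":[0.21,0.158,0],"spin":10.5},{"offset":[0.225,0.17,0],"spin":11.5}]'
python3 - <<'E'
from h import *
for n in('top','scene'):
    c=manip.camera(n);cv2.imwrite(f'pics/{n}1.png',c['pixels'][:,:,::-1])
s=manip.read_state();print(s['eef_pos'],np.degrees(s['eef_rot']),s['clock'])
E
```

```text
clock: 1.47
eef_pos: [406.3, -343.3, 205.7]
eef_rot: [3.141, -0.0, 0.516]
wrist_force: [0.2, -0.9, -0.4]
finger_gap: 93.8
clock: 2.13
eef_pos: [633.6, -170.4, 205.2]
eef_rot: [-3.142, -0.0, 0.72]
wrist_force: [0.1, -0.2, -0.6]
finger_gap: 94.2
[ 632.94249166 -170.81580031  204.75163141] [-1.79973870e+02  5.05027201e-03  4.12614413e+01] 2.2333
```

```bash
python3 -m crank '[{"offset":[0.014,0.009,0],"spin":0},{"offset":[0.014,0.009,-0.015],"spin":0},{"offset":[0.014,0.009,-0.03],"spin":0},{"offset":[0.014,0.009,-0.05],"spin":0},{"offset":[0.014,0.009,-0.065],"spin":0},{"offset":[0.014,0.009,-0.08],"spin":0},{"offset":[0.014,0.009,-0.091],"spin":0},{"offset":[0.014,0.009,-0.091],"spin":0}]'
python3 - <<'E'
from h import *
ims=[]
for n in('top','scene'):
    c=manip.camera(n);E=np.array(c['extrinsics']);q=E[:3,:3]@[647,-161,130]+E[:3,3];u,v=(c['fx']*q[0]/q[2]+c['cx'],c['fy']*q[1]/q[2]+c['cy']);u,v=int(u),int(v)
    ims.append(cv2.resize(c['pixels'][v-60:v+60,u-60:u+60,::-1],(396,396),interpolation=cv2.INTER_CUBIC))
cv2.imwrite('pics/c2.png',np.hstack(ims))
E
```

```text
clock: 2.9
eef_pos: [645.6, -162.2, 111.4]
eef_rot: [-3.138, 0.002, 0.719]
wrist_force: [-0.4, -0.0, -0.5]
finger_gap: 94.2
```

View pics/c2.png

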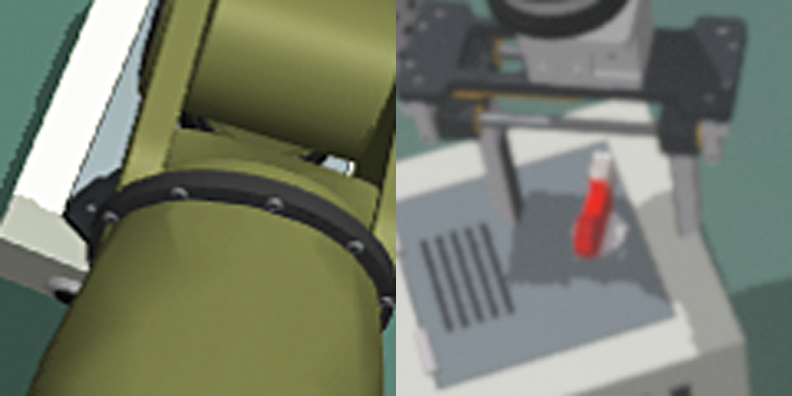

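In the scene half of this picture, the wing (600,200) stands between the two fingers (about 510 and 685), well aligned. I'll close on it.

```bash
python3 -m crank '[{"offset":[0,0,0],"spin":0},{"offset":[0,0,0],"spin":0},{"offset":[0,0,0],"spin":0},{"offset":[0,0,0],"spin":0},{"offset":[0,0,0],"spin":0},{"offset":[0,0,0],"spin":0},{"offset":[0,0,0],"spin":0},{"offset":[0,0,0],"spin":0}]' 0 15; python3 -c "
from h import *
s=manip.read_state();print(s['moment'],s['wrist_force'])"
```

```text
clock: 3.67
eef_pos: [646.8, -162.3, 114.2]
eef_rot: [-3.141, 0.0, 0.72]
wrist_force: [-1.0, -0.0, 0.2]
finger_gap: 44.3
[-0.0146208   0.05159806 -0.01014402] [-0.95851655 -0.04933217  0.19756575]
```

```bash
python3 -m crank '[{"offset":[0,0,0],"spin":0},{"offset":[0,0,0],"spin":0},{"offset":[0,0,0],"spin":0},{"offset":[0,0,0],"spin":0},{"offset":[0,0,0],"spin":0},{"offset":[0,0,0],"spin":0},{"offset":[0,0,0],"spin":0},{"offset":[0,0,0],"spin":0}]' 0 15; python3 -c "
from h import *
s=manip.read_state();print(s['moment'],s['wrist_force'])"
```

```text
clock: 4.33
eef_pos: [647.5, -163.0, 114.3]
eef_rot: [3.139, -0.001, 0.719]
wrist_force: [6.0, -5.5, -3.9]
finger_gap: 10.0
[-0.9235734  -1.27868675 -0.069444  ] [ 6.01316385 -5.46096706 -3.86628155]
```

```bash
python3 -m crank '[{"offset":[0.001,-0.001,0],"spin":0},{"offset":[0.001,-0.001,0],"spin":-6},{"offset":[0.001,-0.001,0],"spin":-12},{"offset":[0.001,-0.001,0],"spin":-18},{"offset":[0.001,-0.001,0],"spin":-24},{"offset":[0.001,-0.001,0],"spin":-30},{"offset":[0.001,-0.001,0],"spin":-36},{"offset":[0.001,-0.001,0],"spin":-40}]'; python3 -c "
from h import *
s=manip.read_state();print(s['moment'],s['wrist_force'])"
```

```text
clock: 5.0
eef_pos: [647.4, -162.2, 114.2]
eef_rot: [-3.141, 0.003, 0.016]
wrist_force: [-10.9, 11.4, 5.9]
finger_gap: 9.7
[2.26017229 2.10911284 0.04155083] [-10.85184627  11.43868142   5.92046003]
```

```bash
python3 -m crank '[{"offset":[-0.0006,0.0006,0],"spin":-3},{"offset":[-0.0006,0.0006,0],"spin":-6},{"offset":[-0.0006,0.0006,0],"spin":-9},{"offset":[-0.0006,0.0006,0],"spin":-12},{"offset":[-0.0006,0.0006,0],"spin":-15},{"offset":[-0.0006,0.0006,0],"spin":-18},{"offset":[-0.0006,0.0006,0],"spin":-20},{"offset":[-0.0006,0.0006,0],"spin":-20}]'; python3 -c "
from h import *
s=manip.read_state();print(s['moment'],s['wrist_force'])
c=manip.camera('scene');cv2.imwrite('pics/s3.png',cv2.resize(c['pixels'][160:300,140:300,::-1],(640,560),interpolation=cv2.INTER_CUBIC))"
```

```text
clock: 5.67
eef_pos: [647.2, -161.5, 114.3]
eef_rot: [-3.14, 0.002, -0.334]
wrist_force: [3.4, 1.6, -0.6]
finger_gap: 9.8
[ 0.15791223 -0.76158384 -0.01139163] [ 3.35205987  1.6027635  -0.61235627]
```

View pics/s3.png

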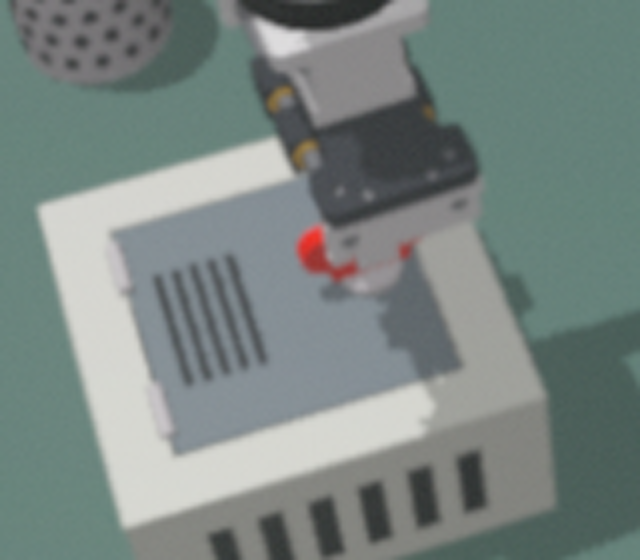

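The wing is gripped and nearly square to the edge, and the hatch is shut. No stop felt yet, so I'll press on gently.

```bash
python3 -m crank '[{"offset":[0,0,0],"spin":-1},{"offset":[0,0,0],"spin":-2},{"offset":[0,0,0],"spin":-3},{"offset":[0,0,0],"spin":-4},{"offset":[0,0,0],"spin":-5},{"offset":[0,0,0],"spin":-6},{"offset":[0,0,0],"spin":-6},{"offset":[0,0,0],"spin":-6}]'; python3 -c "
from h import *
s=manip.read_state();print(s['moment'],s['wrist_force'],s['eef_rot'])"
```

```text
clock: 6.38
eef_pos: [647.2, -161.4, 114.3]
eef_rot: [-3.14, 0.002, -0.437]
wrist_force: [4.6, 2.2, -0.2]
finger_gap: 10.0
[ 0.49322846 -0.71416877  0.28563844] [ 4.58946539  2.16464794 -0.2483186 ] [-3.14003358e+00  1.95834728e-03 -4.36598496e-01]
```

```bash
python3 -m crank '[{"offset":[0,0,0],"spin":-1},{"offset":[0,0,0],"spin":-2},{"offset":[0,0,0],"spin":-2},{"offset":[0,0,0],"spin":-2},{"offset":[0,0,0],"spin":-2},{"offset":[0,0,0],"spin":-2},{"offset":[0,0,0],"spin":-2},{"offset":[0,0,0],"spin":-2}]'; python3 -c "
from h import *
s=manip.read_state();print(s['moment'],s['wrist_force'],s['eef_rot'])"
```

```text
clock: 7.05
eef_pos: [647.2, -161.3, 114.3]
eef_rot: [-3.14, 0.002, -0.471]
wrist_force: [0.9, 3.6, 0.8]
finger_gap: 10.3
[ 0.61689307 -0.11611605  0.28956808] [0.86293516 3.63522964 0.78390859] [-3.14003566e+00  2.21752189e-03 -4.71391332e-01]
```

The moment has levelled off at 0.29 N m and the gap is spreading, so the knob is on its stop. Releasing now.

```bash
Z='x'; python3 -m crank '[{"offset":[0,0,0],"spin":0},{"offset":[0,0,0],"spin":0},{"offset":[0,0,0],"spin":0},{"offset":[0,0,0],"spin":0},{"offset":[0,0,0],"spin":0},{"offset":[0,0,0],"spin":0},{"offset":[0,0,0],"spin":0},{"offset":[0,0,0],"spin":0}]' 0.7
python3 -m crank '[{"offset":[0,0,0.005],"spin":0},{"offset":[0,0,0.015],"spin":0},{"offset":[0,0,0.03],"spin":0},{"offset":[0,0,0.05],"spin":0},{"offset":[0,0,0.07],"spin":0},{"offset":[0,0,0.09],"spin":0},{"offset":[0,0,0.11],"spin":0},{"offset":[0,0,0.12],"spin":0}]'
python3 -m crank '[{"offset":[-0.02,-0.02,0],"spin":0},{"offset":[-0.05,-0.05,0],"spin":0},{"offset":[-0.08,-0.08,0],"spin":0},{"offset":[-0.11,-0.11,0],"spin":0},{"offset":[-0.14,-0.14,0],"spin":0},{"offset":[-0.17,-0.17,0],"spin":0},{"offset":[-0.2,-0.2,0],"spin":0},{"offset":[-0.22,-0.22,0],"spin":0}]'
python3 - <<'E'
from h import *
c=manip.camera('top');d=manip.camera('scene')
cv2.imwrite('pics/f.png',np.hstack([cv2.resize(x,(400,400),interpolation=cv2.INTER_CUBIC) for x in(c['pixels'][100:270,340:510,::-1],d['pixels'][170:310,140:280,::-1])]))
cv2.imwrite('pics/f2.png',c['pixels'][:,:,::-1])
E
```

```text
clock: 7.72
eef_pos: [647.2, -161.4, 114.3]
eef_rot: [-3.14, 0.002, -0.471]
wrist_force: [-0.0, 0.3, 0.4]
finger_gap: 60.3
clock: 8.38
eef_pos: [647.7, -161.5, 238.2]
eef_rot: [-3.139, -0.002, -0.471]
wrist_force: [0.2, 1.0, 0.0]
finger_gap: 66.4
clock: 9.05
eef_pos: [425.4, -383.2, 238.7]
eef_rot: [-3.14, -0.002, -0.472]
wrist_force: [1.0, 0.1, -0.0]
finger_gap: 65.8
```

View pics/f.png

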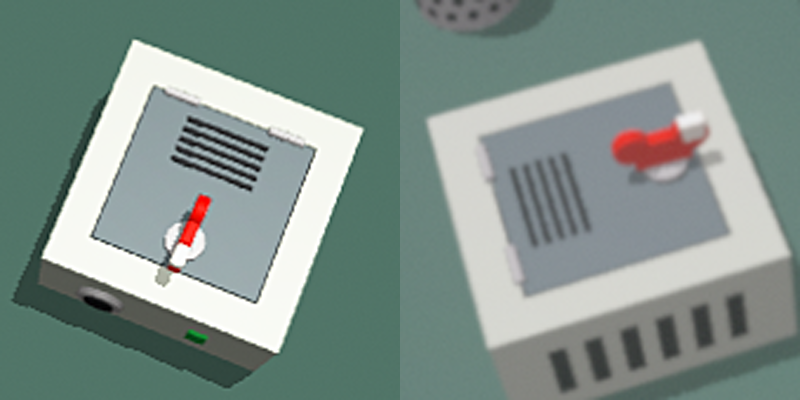

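View pics/f2.png

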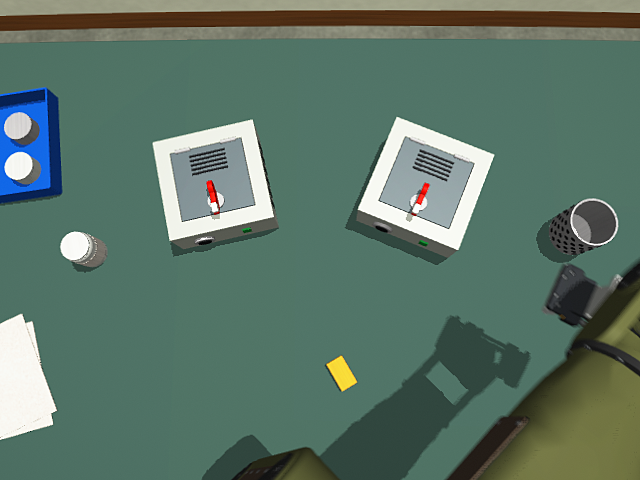

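The right knob now points square across the near edge (white end at about 413,212 in the top view) and its hatch is shut. The left unit looks unchanged, and the arm is clear of everything.

```bash
python3 -c "
from cell import manip
print(manip.sign_off())"
```

```text
the job is handed in; nothing more can be done
None
```

The unlatched knob, on the right-hand unit, is now latched, and I have handed the job in at about 9 s of the 29 s allowed. I gripped its wing at 15 N and turned it clockwise to its stop, then let go and moved the arm clear.

- **Stop reached:** the turning moment levelled off at 0.29 N m while the last 2° of turn only slipped in the pads. The tool's final angle was a few degrees past where I estimated the stop.
- **Final pictures:** the white end points straight across the hatch's edge at the frame. That hatch is shut, the other unit's knob looks unchanged, and the gripper is open and touching nothing.
- **Forces:** the wrist force readings stayed under 20 N. The only side load was from about 1 mm of misalignment between the gripper and the knob's axis.

No check failed or disagreed. I judged the final knob angle from the pictures and the stop, and did not measure it separately.

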